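Run the vial carriers home on the staging rail and shut the keeper

TASK

Using only the fingertips, push the row of four vial carriers along the staging rail as one train until it is fully home against the end stop, without ramming it. Then push the keeper's black knob in towards the rail until the bar is fully across behind the last carrier. Do not lift or tip anything, let no gaps open in the row as it travels, and leave everything else on the bench where it is.

Things in the scene. Friction and masses are not known exactly. Their poses are not given: they have to be found in the camera images.
- rail: Aluminium staging rail, fixed: a straight channel 305 mm long, 60 mm wide. Origin on the table under the channel's centre line; +y along it to the end stop, z up, keeper on the -x side. Floor 8 mm above the table; 33 mm clear between walls 5 mm thick, wall tops 18 mm above the table, so carriers (8 to 38 mm up) stand 20 mm proud of them. Open at its -y end (y = -155 mm).
- stop_face (a point): Foot of the face of the end stop, a bare steel block 50 mm wide with its top 38 mm above the table; on the centre line at floor height, at y = 130 mm in the rail's frame. With the row closed up against it the carriers' centres are at y = 113, 79, 45 and 11 mm, and the rear face of the last at y = -6 mm.
- carrier1: Vial carrier, one of four touching in a row in the channel: a solid black plastic block 30 mm across the rail, 34 mm along it and 30 mm high, 48 to 84 g, two white-capped vials standing 14 mm above it. Origin at the centre of its underside, axes as the rail's at the start (y along the rail). First carrier, nearest the end stop.
- carrier2: Vial carrier, one of four touching in a row in the channel: a solid black plastic block 30 mm across the rail, 34 mm along it and 30 mm high, 48 to 84 g, two white-capped vials standing 14 mm above it. Origin at the centre of its underside, axes as the rail's at the start (y along the rail). Second carrier.
- carrier3: Vial carrier, one of four touching in a row in the channel: a solid black plastic block 30 mm across the rail, 34 mm along it and 30 mm high, 48 to 84 g, two white-capped vials standing 14 mm above it. Origin at the centre of its underside, axes as the rail's at the start (y along the rail). Third carrier.
- carrier4: Vial carrier, one of four touching in a row in the channel: a solid black plastic block 30 mm across the rail, 34 mm along it and 30 mm high, 48 to 84 g, two white-capped vials standing 14 mm above it. Origin at the centre of its underside, axes as the rail's at the start (y along the rail). Fourth and last carrier, farthest from the end stop; its free rear face, on the -y side, lies 17 mm behind its origin.
- keeper_knob (a point): Top centre of the keeper's knob, an upright black cylinder 14 mm in diameter, 27 to 57 mm above the table, on the outer end of the keeper bar, outside the rail on its -x side. Its axis in the rail's frame: y = -14 mm, x = -82 mm open and -46 mm shut; push it towards +x. Its outer side is free; below is a ledge 8 mm high out to x = -98 mm.
- keeper_tip (a point): Inner tip of the keeper, a level steel bar 8 x 8 mm, 19 to 27 mm above the table, in a guide on the rail's -x wall (guide top 33 mm above the table). Open, the tip is just outside the channel; shut, it is 13 mm past the centre line, across the channel and 4 mm behind the last carrier of a row that is home. A row that is not home blocks it.
- keeper (a joint): Slide of the keeper: 0 m open (outside the channel), 0.036 m shut (at its end stop, across the channel). It has no spring: it stays where it is left, and slides at about 2 N.
- spare_carrier: Bystander, not part of the row: an empty black carrier block (30 x 34 x 30 mm, no vials) on the table beside the rail on its +x side. Origin at the centre of its underside.
- reagent_bottle: Bystander: amber reagent bottle, 60 mm in diameter, 130 mm high. Origin at the centre of its underside.
- beaker: Bystander: glass beaker, 68 mm across the rim, 80 mm high, on the -x side of the rail near the stop. Origin at the centre of its underside.
- cap_jar: Bystander: small jar, 48 mm in diameter and 48 mm high, on the +x side of the rail. Origin at the centre of its underside.
- wrench: Bystander: wrench lying on the table. Origin on it, at table height.
- screwdriver: Bystander: screwdriver lying on the table. Origin on it, at table height.
There are look-alikes about, which are no part of the job. What is shaped like the carrier4 but red is not meant. What is shaped like the carrier3 but purple is not meant.

How it is judged:
On the way, in this order (a step that is already met when the one before it is completed fails the run):
1. all four carriers are home against the end stop, with the keeper still open (y of carrier1 in the frame of rail above 0.109 m and z of each of carrier1, carrier2, carrier3, carrier4 in the frame of rail below 0.011 m and angle between each of carrier1, carrier2, carrier3, carrier4's own z axis and vertical below 0.06 rad and y of carrier2 in the frame of rail above 0.075 m and y of carrier3 in the frame of rail above 0.041 m and y of carrier4 in the frame of rail above 0.007 m and value of joint keeper below 0.01 m), for 0.2 s.
2. the keeper is pushed fully across behind the last carrier (value of joint keeper above 0.032 m), for 0.2 s.
At the end, for the whole second after the job is handed in: All four carriers stand upright on the channel floor, at rest, each within 4 mm of its place in a row closed up against the end stop, and the keeper is shut to within 4 mm of its end (y of carrier1 in the frame of rail above 0.109 m and z of each of carrier1, carrier2, carrier3, carrier4 in the frame of rail below 0.011 m and angle between each of carrier1, carrier2, carrier3, carrier4's own z axis and vertical below 0.06 rad and y of carrier2 in the frame of rail above 0.075 m and y of carrier3 in the frame of rail above 0.041 m and y of carrier4 in the frame of rail above 0.007 m and value of joint keeper above 0.032 m and linear speed of each of carrier1, carrier2, carrier3, carrier4 below 0.02 m/s); the robot touches nothing.
It fails at once if a carrier was lifted off the channel floor (more than 6 mm) (z of any of carrier1, carrier2, carrier3, carrier4 in the frame of rail above 0.014 m).
It fails at once if a carrier was tipped (more than 0.3 rad) (angle between any of carrier1, carrier2, carrier3, carrier4's own z axis and vertical above 0.3 rad).
It fails at once if a gap of more than 10 mm opened in the row (distance between carrier1 and carrier2 above 0.044 m or distance between carrier2 and carrier3 above 0.044 m or distance between carrier3 and carrier4 above 0.044 m).
It fails at once if the row was rammed against the end stop (more than 60 N) (contact force between carrier1 and rail above 60 N).
It fails at once if a bystander was moved more than 20 mm (distance of any of spare_carrier, reagent_bottle, beaker, cap_jar, wrench, screwdriver from where it was at the start of the episode above 0.02 m).
It also fails if it takes over 51 s, if anything falls off the work surface, if the arm or the gripper's body presses on something with over 40 N, if the wrist force passes 120 N, or if a joint passes its speed limit or range.

ROBOT

A 6-joint arm with a two-finger parallel gripper is mounted at the origin on the work surface. World frame = base frame: x ahead of the robot, y to its left, z up, the work surface at z = 0. Lengths are in m, angles in rad, forces in N, time in s.
With the tool pointing down it reaches from about 0.2 to 0.875 m from the base axis. Payload 3.4 kg.
Tool frame: the origin (TCP) lies between the finger pads; the fingertips stand 25 mm ahead of it and the grasp point (between the pads) lies 6 mm ahead of it (r.nose_length is the z of the fingertips in the tool frame, in m); z points along the fingers, x is the direction in which the jaws open and shut, and the axes are right-handed (so a half turn about z gives the same grasp; the last joint's range is limited). The gripper opens to 94 mm and grips with 3 to 60 N. Pads are 16 mm wide; open, the fingers measure 119 mm over their backs; the gripper's body (75 mm by 177 mm) begins 78 mm behind the grasp point.
Start: joints at [1.218, 0.276, 1.505, -0, 1.361, -0.121], TCP at [0.132, 0.56, 0.23] pointing down, gripper open.
Joint ranges: [-2.89, 2.89], [-0.75, 2.08], [0.22, 2.7], [-1.18, 4.32], [0.11, 2.71], [-2.7, 2.7]. Speed limits (rad/s): [2.57, 2.57, 3.14, 3.14, 3.14, 3.14].

INTERFACE

Orientations are given as a unit quaternion [w, x, y, z].
In Python, from plant import r, gripper_to, inverse_kinematics, vision, models, telemetry gives the robot as it stands. Calls block until the motion is done:
- r.move_to(position, orientation): joint-space move of the TCP to a pose.
- r.move_l(position, rot=None, vel=0.15, guard=None): straight line of the TCP; rot=None keeps the orientation; vel is the mean speed in m/s. With guard (N) it stops when the force on the tool has changed by that much, and returns True; else False.
- r.movej(angles): joint-space move.
- gripper_to(opening, f_grip=None): finger opening in m; f_grip is the grip in N (None keeps the last); returns when the fingers have stopped.
- r.hold(seconds).
- inverse_kinematics(position, orientation): joint angles nearest the present ones, or None.
- vision.snapshot(name): name is "scene" or "side" or "wrist"; returns the picture (384x512x3 uint8, red, green, blue); there is no depth.
- vision.get_calibration(name): a dict with "fx", "fy", "cx", "cy" (pixels), "D" ([k1, k2, p1, p2, k3] as OpenCV has them; the pictures are not rectified), "position" and "orientation" of the camera in the world. Camera axes: x right, y down, z forward; pixel columns grow to the right and rows downward; lengths in m; the calibration is good to about 2 mm. A picture is of the moment at which its call begins: read the wrist's pose just before it. get_calibration takes no time and is no camera call; for the wrist camera it gives the pose at the moment of the call.
A pose or a line that the arm cannot do raises r.PlanningError and nothing moves.
- r.sign_off(): hands the job in, once; it reports no verdict.
Trained networks look in the newest picture that a camera, given by its name, has taken for a name from the list of things; names that differ only in an ending like _2 or _b are one class to them, and where a whole thing is asked for, a point or a joint stands for the part that bears it (a point fixed in the world has none). Each returns a list of dicts, best first, with "score" (0 to 1); they miss things now and then, are a little off and sometimes report something else, mostly with a low value. They report only what shows in the picture. A call takes as long as a camera call. They do not tell look-alikes from the thing itself.
- models.boxes_of(thing, camera): "at" ([x, y, z] in m, in world coordinates, good to about 4 mm: the middle of the surface that is visible of it).
- models.regions_of(thing, camera): "pixels" (384x512 bool, what is visible of it).
- models.mark_of(thing, camera): "at" ([x, y, z] in m, in world coordinates, good to about 4 mm: a listed point, or the origin of a listed thing).
Readings, each from a call of its own:
- telemetry.current_t(): time.
- telemetry.current_joints(): joint angles.
- telemetry.current_dq(): joint speeds.
- telemetry.current_joint_efforts(): joint torques, N m.
- telemetry.current_ee_pos(): TCP position.
- telemetry.current_tool_rot(): TCP orientation.
- telemetry.current_wrist_force(): force on the tool from outside, world axes, zero at the start.
- telemetry.current_torque(): the same for the moment, N m.
- telemetry.current_opening(): finger opening in m.
Only numpy, scipy, OpenCV 4.12 (cv2) and the standard library are available. Lean on these libraries where they do the work, as an engineer would, in place of code of your own. Each camera call takes 0.05 s, during which the arm holds its last target. There are 200 camera calls.

## Working session

There is one attempt and no reset: what is moved stays moved. The work goes in short steps, each a Python script; the robot and the scene stay as the last script left them, time stands still between calls to the robot, and variables do not carry over. Pictures are saved under pics/ and viewed, about 8 in all and at most 12, crops included, and the job is handed in when it is done.

```bash
mkdir -p pics; ls
python3 - <<'E'
from plant import r, vision, models, telemetry
import cv2, numpy as np
for c in ("scene","side"):
    im=vision.snapshot(c); cv2.imwrite(f"pics/{c}0.png",im[:,:,::-1])
    k=vision.get_calibration(c); print(c,np.round(k["position"],3),np.round(k["orientation"],3),k["fx"])
    for t in ("rail","stop_face","carrier1","carrier4","keeper_knob","keeper_tip","spare_carrier","beaker","cap_jar","reagent_bottle","wrench","screwdriver"):
        print(t,[(np.round(d["at"],3).tolist(),round(d["score"],2)) for d in models.mark_of(t,c)][:6])
print(telemetry.current_t(), r.nose_length, telemetry.current_tool_rot())
a=cv2.imread("pics/scene0.png")
E
```

```text
pics
scene [ 1.063 -0.381  0.875] [-0.257  0.81   0.505 -0.154] 403.591699217535
rail [([0.582, -0.062, -0.001], 0.79)]
stop_face [([0.568, 0.07, 0.006], 0.9)]
carrier1 [([0.589, -0.074, 0.01], 0.74), ([0.585, -0.04, 0.011], 0.71), ([0.589, -0.144, 0.008], 0.68), ([0.59, -0.109, 0.012], 0.48), ([0.47, -0.199, 0.001], 0.48), ([0.709, 0.05, 0.0], 0.48)]
carrier4 [([0.589, -0.074, 0.01], 0.74), ([0.585, -0.04, 0.011], 0.71), ([0.589, -0.144, 0.008], 0.68), ([0.59, -0.109, 0.012], 0.48), ([0.47, -0.199, 0.001], 0.48), ([0.709, 0.05, 0.0], 0.48)]
keeper_knob [([0.504, -0.086, 0.059], 0.58)]
keeper_tip [([0.567, -0.079, 0.018], 0.69)]
spare_carrier [([0.664, -0.12, -0.002], 0.76), ([0.571, -0.08, 0.021], 0.72), ([0.585, -0.039, 0.01], 0.24)]
beaker [([0.473, 0.046, -0.001], 0.65)]
cap_jar [([0.656, -0.028, -0.002], 0.9)]
reagent_bottle [([0.71, 0.048, -0.004], 0.8), ([0.74, -0.198, -0.002], 0.22)]
wrench [([0.741, -0.2, -0.0], 0.96), ([0.654, -0.024, -0.002], 0.51), ([0.47, 0.046, -0.001], 0.32)]
screwdriver [([0.431, -0.397, 0.003], 0.8)]
side [0.263 0.685 0.981] [ 0.062 -0.17   0.914 -0.
[... 277 characters left out ...]
-0.141, 0.01], 0.62), ([0.627, -0.3, -0.002], 0.51)]
carrier4 [([0.585, -0.108, 0.011], 0.66), ([0.475, -0.2, 0.001], 0.66), ([0.58, -0.043, 0.008], 0.63), ([0.586, -0.073, 0.006], 0.62), ([0.595, -0.141, 0.01], 0.62), ([0.627, -0.3, -0.002], 0.51)]
keeper_knob [([0.507, -0.089, 0.058], 0.58)]
keeper_tip [([0.566, -0.079, 0.02], 0.46)]
spare_carrier [([0.662, -0.12, 0.002], 0.66)]
beaker [([0.476, 0.05, 0.002], 0.98)]
cap_jar [([0.659, -0.029, 0.0], 0.64)]
reagent_bottle [([0.712, 0.047, -0.0], 0.92)]
wrench [([0.741, -0.198, 0.002], 0.77), ([0.588, -0.075, 0.004], 0.19)]
screwdriver [([0.427, -0.401, -0.006], 0.47)]
1.3 0.025 [-3.62126942e-05  7.84133241e-01  6.20592504e-01  5.62301566e-05]
```

View pics/scene0.png

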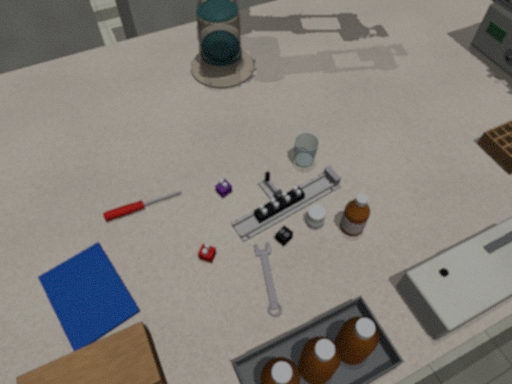

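View pics/side0.png

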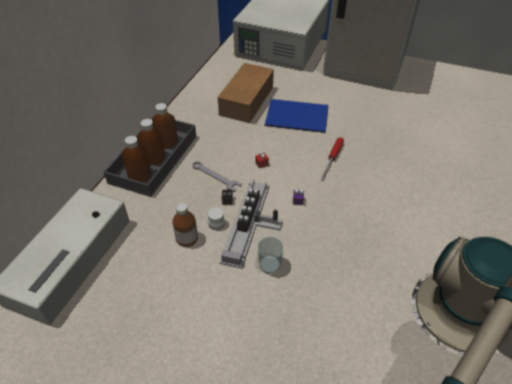

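The scene view shows the black row at about (255–303, 190–218) px and the knob at (267,176). The red look-alike is at (207,253) and the purple one at (224,187), both well clear. The marks agree with the rail geometry, so I'll fit the rail pose and hover behind the row.

```bash
cat > h.py <<'E'
import numpy as np, cv2, json
from scipy.optimize import least_squares
from scipy.spatial.transform import Rotation as R
from plant import r, gripper_to, vision, models, telemetry
P=None
def load(): 
    global P; P=json.load(open("rail.json"))
def w(x,y,z):
    a=P[2]; return [P[0]+x*np.cos(a)-y*np.sin(a), P[1]+x*np.sin(a)+y*np.cos(a), z]
def inv(p):
    a=P[2]; d=np.array(p[:2])-P[:2]; return np.array([d[0]*np.cos(a)+d[1]*np.sin(a), -d[0]*np.sin(a)+d[1]*np.cos(a)])
def quat():
    e=np.array([np.cos(P[2]),np.sin(P[2]),0]); z=np.array([0,0,-1.])
    q=R.from_matrix(np.c_[e,np.cross(z,e),z]).as_quat(); return [q[3],*q[:3]]
def carriers(cam):
    vision.snapshot(cam); o=[]
    for d in models.mark_of("carrier1",cam):
        s=inv(d["at"])
        if abs(s[0])<.012 and abs(s[1])<.16: o.append([*s.round(4).tolist(),round(d["at"][2],3),round(d["score"],2)])
    return sorted(o,key=lambda v:-v[1])
E
python3 - <<'E'
import h,json,numpy as np
from h import *
pts=[([.582,-.062],0,0),([.588,-.062],0,0),([.568,.07],0,.13),([.568,.067],0,.13),([.504,-.086],-.082,-.014),([.507,-.089],-.082,-.014)]
cl=[[.589,-.074],[.585,-.04],[.589,-.144],[.59,-.109],[.585,-.108],[.58,-.043],[.586,-.073],[.595,-.141]]
def f(p):
    h.P=p; o=[]
    for m,x,y in pts: o+=list(inv(m)-[x,y])
    o+=[inv(c)[0] for c in cl]
    return np.array(o)
s=least_squares(f,[.583,-.06,.117]); h.P=s.x.tolist(); json.dump(h.P,open("rail.json","w"))
print(np.round(s.x,4),np.round(f(s.x)*1000,1)); h.P=s.x.tolist()
print([np.round(inv(c),4).tolist() for c in cl])
gripper_to(0.0)
r.move_to(w(0,-.10,.22),quat())
vision_im=vision.snapshot("wrist"); cv2.imwrite("pics/wrist0.png",vision_im[:,:,::-1])
for t in ("rail","stop_face","carrier1","keeper_knob","keeper_tip"):
    print(t,[(np.round(inv(d["at"]),4).tolist(),round(d["at"][2],3),round(d["score"],2)) for d in models.mark_of(t,"wrist")][:6])
print(telemetry.current_t(),telemetry.current_ee_pos(),telemetry.current_opening())
E
```

```text
[ 0.5842 -0.0622  0.1186] [-2.1  0.5  3.8 -0.2 -0.4  3.2 -0.8  0.2 -0.4 -0.1  2.2 -3.5  3.4  3.4
 -4.9  0.3 -4.6 -1.9  0.5  1.4]
[[0.0034, -0.0123], [0.0034, 0.022], [-0.0049, -0.0818], [0.0003, -0.0472], [-0.0046, -0.0456], [-0.0019, 0.0196], [0.0005, -0.0109], [0.0014, -0.0795]]
rail [([0.0002, 0.002], 0.001, 0.56)]
stop_face [([-0.0004, -0.0453], 0.009, 0.73), ([-0.0801, -0.0154], 0.054, 0.55)]
carrier1 [([0.0037, -0.0134], 0.006, 0.91), ([0.0014, 0.0233], 0.007, 0.88), ([-0.0024, -0.0805], 0.007, 0.81), ([0.0008, -0.0433], 0.007, 0.78), ([-0.1264, -0.1177], 0.0, 0.59)]
keeper_knob [([-0.0809, -0.0152], 0.054, 0.79), ([0.0726, 0.0282], -0.003, 0.62)]
keeper_tip [([-0.0215, -0.0156], 0.022, 0.65)]
6.025 [ 0.59607308 -0.16116872  0.22001231] 0.0007578883218247795
```

View pics/wrist0.png

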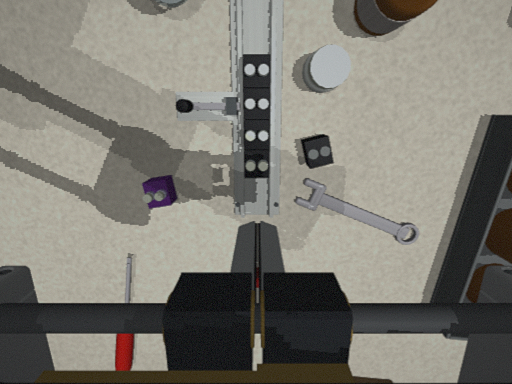

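The wrist view shows the row at column ~257, rows 55–178, aligned with the fingers. The knob is at (184,106), and the stop end is off the top of the picture. I'll descend behind the row and push.

Run:
```python
import h; from h import *
h.load(); T=telemetry
def st(n): print(n,inv(T.current_ee_pos()).round(4),round(T.current_ee_pos()[2],4),np.round(T.current_wrist_force(),2),round(T.current_t(),2))
r.move_l(w(0,-.124,.22)); 
print(r.move_l(w(0,-.124,.047),vel=.1,guard=6)); st("down")
print(r.move_l(w(0,-.100,.047),vel=.03,guard=6)); st("contact")
print(r.move_l(w(0,-.040,.047),vel=.04,guard=8)); st("mid")
print(carriers("wrist"))
im=vision.snapshot("scene"); cv2.imwrite("pics/mid.png",cv2.resize(im[130:270,190:390,::-1],None,fx=4,fy=4))
```

```text
False
down [ 0.0004 -0.1242] 0.0476 [ 0.67 -1.33  0.71] 8.22
False
contact [ 0.     -0.0999] 0.047 [0.98 0.65 0.25] 9.17
False
mid [-0.   -0.04] 0.047 [-0.43 -0.16  0.55] 10.82
[[0.0008, 0.0891, 0.009, 0.76], [0.0024, 0.0541, 0.003, 0.67], [0.0003, 0.0241, 0.006, 0.95], [0.0002, -0.0171, 0.009, 0.89]]
```

View pics/mid.png

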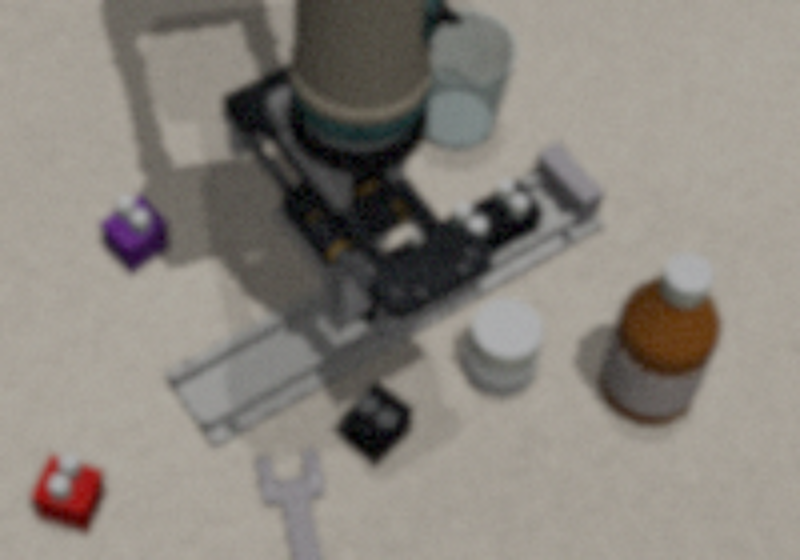

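The crop shows the row intact and moving, with its front at about (540,200) and the stop at (570,180). The fingers are behind the last carrier. Now a slow guarded push home.

Run:
```python
import h; from h import *
h.load(); T=telemetry
def st(n): print(n,inv(T.current_ee_pos()).round(4),round(T.current_ee_pos()[2],4),np.round(T.current_wrist_force(),2),round(T.current_t(),2))
print(r.move_l(w(0,-.000,.047),vel=.015,guard=10)); st("home?")
r.hold(.3); st("hold"); print(carriers("wrist"))
```

```text
True
home? [ 0.0006 -0.0153] 0.0471 [ 0.21 -0.85  1.21] 12.68
hold [ 0.0002 -0.0153] 0.0466 [ 0.95 -0.73  0.48] 12.97
[[0.0011, 0.1112, 0.005, 0.79], [0.001, 0.0761, 0.004, 0.83], [0.0032, 0.0442, 0.008, 0.69], [-0.0006, 0.0113, 0.009, 0.98]]
```

Expected home is about -0.014, and it stopped at -0.0153. One more press will confirm the row is solid against the stop.

Run:
```python
import h; from h import *
h.load(); T=telemetry
def st(n): print(n,inv(T.current_ee_pos()).round(4),round(T.current_ee_pos()[2],4),np.round(T.current_wrist_force(),2),round(T.current_t(),2))
print(r.move_l(w(0,-.003,.047),vel=.008,guard=15)); st("press")
r.hold(.3); st("hold")
r.move_l(w(0,-.05,.047),vel=.08); r.move_l(w(0,-.05,.16),vel=.2); r.move_l(w(-.118,-.05,.16),vel=.2)
c=carriers("wrist"); print(c)
print([(inv(d["at"]).round(4).tolist(),round(d["score"],2)) for t in("keeper_knob","stop_face") for d in models.mark_of(t,"wrist")])
for cam in("side","scene"):
    im=vision.snapshot(cam); cv2.imwrite(f"pics/{cam}2.png",im[:,:,::-1])
    print(cam,[(inv(d["at"]).round(4).tolist(),round(d["score"],2)) for t in("keeper_knob","stop_face") for d in models.mark_of(t,cam)],carriers(cam))
im=cv2.imread("pics/side2.png"); cv2.imwrite("pics/side2c.png",cv2.resize(im[160:280,190:310],None,fx=5,fy=5,interpolation=2))
st("end")
```

```text
True
press [ 0.0005 -0.0152] 0.0471 [-0.56 -2.4  -0.69] 13.92
hold [ 0.0004 -0.0152] 0.0468 [1.17 0.06 0.87] 14.22
[[0.0023, 0.1127, 0.01, 0.71], [0.0025, 0.0814, 0.004, 0.96], [0.0023, 0.0435, 0.009, 0.8], [-0.0034, 0.0073, 0.006, 0.84]]
[([-0.0828, -0.016], 0.97), ([0.0027, 0.0769], 0.17)]
side [([-0.0799, -0.0161], 0.52), ([0.0016, 0.1281], 0.9)] [[-0.0012, 0.1102, 0.008, 0.45], [0.0009, 0.0763, 0.005, 0.66], [-0.0038, 0.0441, 0.01, 0.7], [0.0017, 0.0101, 0.008, 0.6]]
scene [([-0.0802, -0.0163], 0.44), ([0.0019, 0.1333], 0.58)] [[0.002, 0.1132, 0.009, 0.64], [0.0044, 0.0796, 0.012, 0.59], [-0.0033, 0.0444, 0.007, 0.73], [-0.0028, 0.0114, 0.008, 0.47]]
end [-0.118 -0.05 ] 0.16 [-0.92  0.    0.44] 16.96
```

View pics/side2c.png

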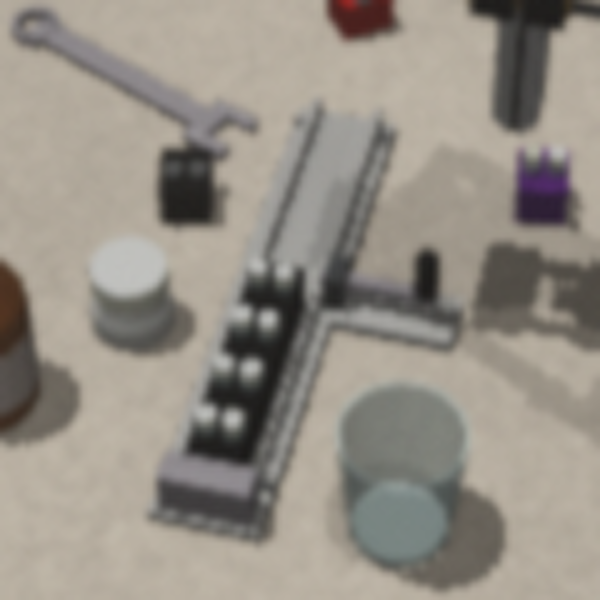

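The row is closed up against the stop, with no visible gap at (205,460), and it gave the same solid stop on both presses. The knob stands free at (427,275). Next is the keeper.

Run:
```python
import h; from h import *
h.load(); T=telemetry
def st(n): print(n,inv(T.current_ee_pos()).round(4),round(T.current_ee_pos()[2],4),np.round(T.current_wrist_force(),2),round(T.current_t(),2))
r.move_l(w(-.118,-.0155,.16),vel=.15)
print(r.move_l(w(-.118,-.0155,.060),vel=.1,guard=6)); st("down")
print(r.move_l(w(-.050,-.0155,.060),vel=.025,guard=14)); st("shut?")
r.hold(.3); st("hold")
r.move_l(w(-.118,-.0155,.060),vel=.08); r.move_l(w(-.118,-.0155,.16),vel=.2); r.move_l(w(-.118,-.06,.16),vel=.2)
for cam in("side","wrist"):
    im=vision.snapshot(cam); cv2.imwrite(f"pics/{cam}3.png",im[:,:,::-1])
    print(cam,[(inv(d["at"]).round(4).tolist(),round(d["score"],2)) for t in("keeper_knob","keeper_tip") for d in models.mark_of(t,cam)],carriers(cam))
im=cv2.imread("pics/side3.png"); cv2.imwrite("pics/side3c.png",cv2.resize(im[160:280,190:310],None,fx=5,fy=5,interpolation=2))
st("end")
```

```text
False
down [-0.1175 -0.0158] 0.0605 [ 0.82  0.09 -1.02] 18.49
True
shut? [-0.0661 -0.015 ] 0.0593 [0.31 0.14 0.31] 20.47
hold [-0.0671 -0.0147] 0.0588 [ 0.05 -0.2   0.27] 20.77
side [([0.005, 0.0037], 0.54), ([-0.0467, -0.0165], 0.47), ([0.0192, -0.0121], 0.48)] [[-0.0036, 0.1081, 0.007, 0.63], [0.0027, 0.0742, 0.006, 0.66], [0.0023, 0.0148, 0.009, 0.64]]
wrist [([-0.0477, -0.0122], 0.77), ([0.0108, -0.0166], 0.91)] [[0.0016, 0.1112, 0.004, 0.59], [0.0027, 0.0783, 0.004, 0.87], [0.0035, 0.0456, 0.007, 0.86], [-0.0009, 0.0097, 0.008, 0.96]]
end [-0.118  -0.0597] 0.1601 [-0.61  0.05  0.4 ] 23.07
```

View pics/side3c.png

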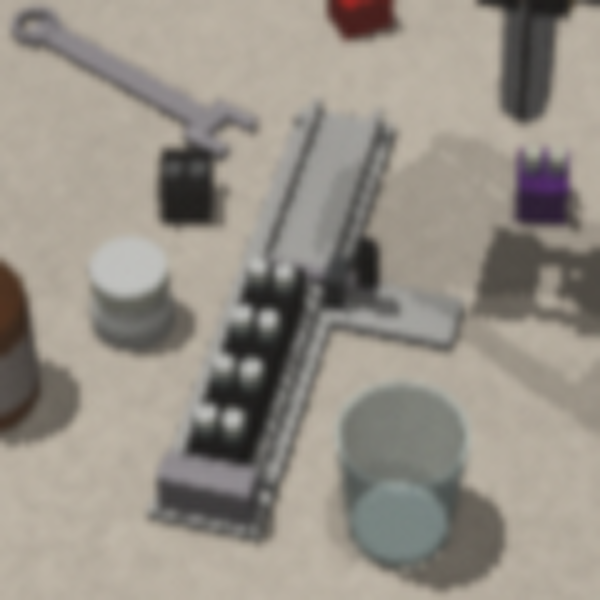

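The knob is now against the guide at (365,265) and the bar lies across behind the last carrier. The stop at x = -0.066 matches the expected shut position of -0.0655. I'll press once more to confirm it's solid, then hand in.

Run:
```python
import h; from h import *
h.load(); T=telemetry
def st(n): print(n,inv(T.current_ee_pos()).round(4),np.round(T.current_wrist_force(),2),round(T.current_t(),2))
r.move_l(w(-.118,-.0155,.16),vel=.2); r.move_l(w(-.118,-.0155,.060),vel=.1,guard=6)
r.move_l(w(-.072,-.0155,.060),vel=.05,guard=14); st("near")
print(r.move_l(w(-.055,-.0155,.060),vel=.01,guard=14)); st("press"); r.hold(.2)
r.move_l(w(-.118,-.0155,.060),vel=.08); r.move_l(w(-.118,-.0155,.16),vel=.2)
vision.snapshot("wrist"); print([(inv(d["at"]).round(4).tolist(),round(d["score"],2)) for t in("keeper_knob","keeper_tip") for d in models.mark_of(t,"wrist")],carriers("wrist"))
st("end"); r.sign_off()
```

```text
near [-0.0724 -0.0154] [ 0.29  0.36 -0.42] 25.67
True
press [-0.066  -0.0151] [-0.12  0.07 -0.39] 26.77
[([-0.0478, -0.0161], 0.9), ([0.0132, -0.0174], 0.7)] [[0.0031, 0.1125, 0.003, 0.69], [0.0058, 0.0798, 0.005, 0.6], [-0.0011, 0.0453, 0.008, 0.72], [0.0, 0.0083, 0.009, 0.92]]
end [-0.1187 -0.0152] [-0.61 -0.16 -0.66] 28.66
the job is handed in; nothing more can be done
```

I pushed the row home against the end stop with closed fingertips, then pushed the keeper shut, and handed the job in at about 28.7 s. No verdict was reported.

- **Row:** it stopped at the same place on two guarded presses of 10 and 15 N. The last wrist view puts the carriers at y ≈ 112, 80, 45 and 8 mm, against 113, 79, 45 and 11 mm for a closed row. Those readings are good to about 4 mm.
- **Keeper:** it gave the same solid stop twice, with the tool at x = -66 mm against an expected -65.5 mm. The last view puts the knob at x ≈ -48 mm (-46 mm when shut) and the tip at +13 mm.
- **Bystanders:** in the last side view I looked at, taken before the confirming keeper press, none in view had visibly moved. The screwdriver was outside that crop, and I did not measure any of them again.
- **Disagreements:** one side-camera pass after the keeper closed found only three carriers, with readings up to 5 mm off. That crop and the wrist camera both showed all four in place.

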